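# Lid the topping hopper and hold its spring gate at the mark

### The arm

A 6-joint arm with a two-finger parallel gripper is mounted at the origin on the work surface. World frame = base frame: x ahead of the robot, y to its left, z up, the work surface at z = 0. Lengths are in m, angles in rad, forces in N, time in s.
With the tool pointing down it reaches from about 0.3 to 0.85 m from the base axis. Payload 5.4 kg.
Tool frame: the origin (TCP) lies on the centre line of the jaws, within the pads' length; the fingertips stand 25 mm ahead of it and the grasp point (between the pads) lies 6 mm ahead of it; y points along the fingers, x is the direction in which the jaws open and shut, and the axes are right-handed (so a half turn about y gives the same grasp; the last joint's range is limited). The gripper opens to 85 mm and grips with 20 to 120 N. Pads are 22 mm wide; open, the fingers measure 114 mm over their backs; the gripper's body (76 mm by 85 mm) begins 54 mm behind the grasp point. The pads swing forward as they close: fully open they stand 13 mm farther back than shut.
Start: joints at [1.038, 0.158, 1.597, -0, 1.386, -0.21], TCP at [0.182, 0.545, 0.256] pointing down, gripper open.
Joint ranges: [-2.91, 2.91], [-0.94, 2.29], [0.18, 2.7], [-1.29, 4.43], [0.17, 2.64], [-3, 3]. Speed limits (rad/s): [2.57, 2.57, 3.14, 3.14, 3.14, 3.14].

### API

Orientations are given as a rotation vector (axis times angle).
In Python, from bench import ctrl gives the robot as it stands. The module is installed in compiled form; this text tells all that it offers.
- The arm moves only by the tool servo_tool, never from a script. Its argument "targets" is a list of rows, each a list of 7 numbers: the shift along the tool's x, y, z in cm, then the turn, a rotation vector about the tool's x, y, z in degrees, then the opening in per cent of the stroke, from 0 (shut) to 100 (fully open). A call has 1 to 12 rows; each row shifts and turns the pose as measured when the row begins, along the tool's axes as they then stand; what a row does not reach is not made up. A row lasts 1/12 s, in which the tool goes at most 41.7 mm and 7.16 degrees, less where a joint would pass 70% of its speed; a pose out of reach is approached as far as the arm can. A call is refused whole if a number of a shift passes 4.17 or a number of a turn 7.16, either way. A call with a gripper value outside its range is refused whole. The fingers move at their own pace and stop on an object; "force" is the grip in N (left out, the last holds). Time passes only in rows, so rows that do not move let the fingers close. It gives the time, the measured TCP pose, the force and the opening at its end, in the units of the state.
- ctrl.sense(): the state, without advancing time (a new reading comes with each control period).
- ctrl.get_image(name): name is "side" or "top" or "wrist"; returns a dict with "pixels" (480x640x3 uint8, red, green, blue), "K" (3x3 intrinsics, pixels), "R" (3x3) and "t" (3): a world point X has camera coordinates R X + t. Camera axes: x right, y down, z forward; pixel columns grow to the right and rows downward; lengths in m; the calibration is good to about 2 mm. A picture is of the moment at which its call begins. There is no depth.
- ctrl.sign_off(): hands the job in, once; it reports no verdict.
Trained networks look in the newest picture that a camera, given by its name, has taken for a name from the list of things; names that differ only in an ending like _2 or _b are one class to them, and where a whole thing is asked for, a point or a joint stands for the part that bears it (a point fixed in the world has none). Each returns a list of dicts, best first, with "confidence" (0 to 1); they miss things now and then, are a little off and sometimes report something else, mostly with a low value. They report only what shows in the picture. A call takes as long as a camera call. They do not tell look-alikes from the thing itself.
- ctrl.boxes_of(camera, label): "rect" ([centre column, centre row, width, height] in pixels, round what is visible of it).
- ctrl.landmark_of(camera, label): "pixel" ([column, row] in pixels: a listed point, or the origin of a listed thing).
The state is a dict: "time_s": time; "joint_pos": joint angles; "dq": joint speeds; "joint_torque": joint torques, N m; "eef_pos": TCP position; "ee_rot": TCP orientation; "wrist_force": force on the tool from outside, world axes, zero at the start; "moment": the same for the moment, N m; "grip_width": finger opening in m.
Only numpy, scipy, OpenCV 4.12 (cv2) and the standard library are available. Lean on these libraries where they do the work, as an engineer would, in place of code of your own. Each camera call takes 0.05 s, during which the arm holds its last target.

### The job

The empty topping dispenser on the bakery bench is about to be air-purged: set the loose round lid onto the hopper's rim so that it sits seated and level (place it, do not drop it) and let go of it while the gate is still shut. Then take the red upright grip of the spring-loaded gate, pull it out until its black pointer stands at the green mark on the guide rail, and finish holding it there with the gripper, since it springs shut when released. Leave the round loaf, the loaf tin and the dough scraper where they are.

Things in the scene. Friction and masses are not known exactly. Their poses are not given: they have to be found in the camera images.
- machine: Topping dispenser, fixed: white base, column and steel hopper; two aluminium guide rails run out level along its own -x (roughly to the robot's right) to a foot 285 mm from the hopper's axis. Origin: on the bench under the hopper's axis, z up. Column on the +x side, 122 mm out at most, 175 mm high. Rails' top 68 mm above the bench, 60 mm wide over both. Place and yaw vary.
- hopper_rim (a point): Centre of the hopper's round mouth, level with the top of the rim, 190 mm above the bench. The hopper is open, 124 mm outer and 116 mm inner diameter, wall 4 mm, straight-sided for 60 mm down.
- lid: Loose metal lid, about 250 g (varies), lying upright on the bench: round plug (110 mm diameter, 12 mm high, chamfered) under a disc (132 mm diameter, 6 mm thick), and on top an upright blue cylindrical knob, 26 mm diameter, 38 mm high. Origin: centre of the plug's underside, z up. Knob spans 18 to 56 mm above it. Its place may be swapped with the loaf's.
- lid_seat (a point): Centre of the underside of the lid's disc, 12 mm above the lid's origin. When the lid is seated this point lies on hopper_rim; the plug hangs in the mouth with 3 mm of play all round.
- gate: Sliding gate: steel blade, black block (34 mm square, top at 10 mm), upright red grip (22 mm diameter, 10 to 70 mm above origin), black pointer at the origin's x on the -y side. Origin: on the grip's axis at the rails' top; axes as the machine's. Slides along machine -x from x = -180 mm (shut), end stop 85 mm further; a spring pulls it shut: 5 N when shut, plus 1.2 N per 10 mm.
- gate_grip (a point): Point on the axis of the gate's red grip, 45 mm above the gate's origin (113 mm above the bench): a good height to grip. The grip is free all round; its axis stays at least 114 mm from the lid's edge.
- mark: Green clip on the machine's -y rail, 12 mm long along the rail, 15 mm wide. Origin: on the guide's centre line at the rails' top, at the x of the clip's middle; axes as the machine's. The gate is at the mark when its origin lies on this one (pointer over the clip's middle). 35 to 60 mm further out than the shut gate, varying.
- loaf: Round bread loaf, 130 mm diameter, 72 mm high, loose; to be left alone. Origin: centre of its underside.
- tin: Dark loaf tin with a loaf in it, 100 x 172 x 103 mm high, loose; to be left alone. Origin: centre of its underside, long side along its y.
- scraper: Dough scraper lying flat, steel blade with a wooden handle, 90 x 105 x 16 mm, loose; to be left alone. Origin: on the bench under its middle.
There are look-alikes about, which are no part of the job. Of the things that look like the lid, take the one that is nearest to the robot's base at the start.

How it is judged:
By the outcome, as a careful person would: the job done as asked, in the order asked, and still so for the second after the job is handed in, while the arm keeps its last pose, push and grip.
It also fails if it takes over 51 s, if anything falls off the work surface, if the arm or the gripper's body presses on something with over 40 N, if the wrist force passes 120 N, or if a joint passes its speed limit or range.

## Working session

There is one attempt and no reset: what is moved stays moved. The work goes in short steps, Python scripts to look and compute and a tool call to move; the robot and the scene stay as the last step left them, time stands still between calls to the robot, and variables do not carry over. Pictures are saved under pics/ and viewed, and the job is handed in when it is done.

Besides the shell and the picture viewer there is one more tool, called after "Request:" as name([rows], argument=value, ...), one row to a line, values as JSON. servo_tool: Moves the arm, as the interface text tells. Its arguments: {"type":"object","properties":{"targets":{"type":"array"},"force":{"type":"number"}},"required":["targets"]}

```bash
mkdir -p pics
cat > h.py <<'E'
import numpy as np, cv2
from bench import ctrl
def snap(cam,fn):
    d=ctrl.get_image(cam); cv2.imwrite('pics/'+fn,cv2.cvtColor(np.array(d['pixels']),cv2.COLOR_RGB2BGR)); return d
def ray(d,px):
    K=np.array(d['K']);R=np.array(d['R']);t=np.array(d['t'])
    v=R.T@np.linalg.solve(K,np.array([px[0],px[1],1.])); return -R.T@t, v/np.linalg.norm(v)
def atz(d,px,z):
    c,v=ray(d,px); return c+v*(z-c[2])/v[2]
def proj(d,X):
    p=np.array(d['K'])@(np.array(d['R'])@np.array(X)+np.array(d['t'])); return p[:2]/p[2]
def tri(obs):
    A=np.zeros((3,3));b=np.zeros(3)
    for d,px in obs:
        c,v=ray(d,px);P=np.eye(3)-np.outer(v,v);A+=P;b+=P@c
    return np.linalg.solve(A,b)
E
python3 - <<'E'
from h import *
np.set_printoptions(precision=4,suppress=True)
s=ctrl.sense();print(s)
for c in ['side','top','wrist']:
    d=snap(c,c+'0.png'); print(c,'cam at',-np.array(d['R']).T@np.array(d['t']))
    for l in ['hopper_rim','lid','lid_seat','gate','gate_grip','mark','machine','loaf','tin','scraper']:
        r=ctrl.landmark_of(c,l)
        print(c,l,[(np.round(x['pixel'],1).tolist(),round(x['confidence'],2)) for x in r])
E
```

```text
{'time_s': 0.0, 'joint_pos': array([ 1.0379,  0.159 ,  1.5983, -0.    ,  1.3862, -0.2101]), 'dq': array([0.0005, 0.0019, 0.0003, 0.0007, 0.0008, 0.0007]), 'joint_torque': array([  0.0001, -39.6014, -33.1425,  -0.0003,   0.0084,   0.    ]), 'eef_pos': array([0.1821, 0.5448, 0.2553]), 'ee_rot': array([-1.3456, -0.9669,  0.9698]), 'wrist_force': array([ 0.3009, -0.3015, -0.1177]), 'moment': array([ 0.0099,  0.0012, -0.0367]), 'grip_width': 0.08552035143575484}
side cam at [-0.2168 -1.1239  1.0259]
side hopper_rim [([295.0, 176.7], 0.94)]
side lid [([435.3, 271.5], 0.79), ([315.9, 330.0], 0.59), ([344.6, 392.8], 0.58)]
side lid_seat [([437.5, 266.9], 0.95), ([344.3, 391.0], 0.92), ([316.5, 323.4], 0.63)]
side gate [([328.6, 238.8], 0.79), ([292.8, 230.7], 0.54)]
side gate_grip [([328.4, 226.9], 0.8)]
side mark []
side machine [([295.5, 228.6], 0.84)]
side loaf [([397.8, 308.3], 0.63), ([330.4, 225.5], 0.29)]
side tin [([366.6, 242.6], 0.55), ([292.7, 176.0], 0.37)]
side scraper [([242.5, 279.5], 0.71)]
top cam at [ 0.3609 -0.0604  1.2829]
top hopper_rim [([194.9, 217.4], 0.58)]
top lid [([476.7, 352.8], 0.94), ([384.1, 314.6], 0.65), ([378.0, 148.3], 0.63)]
top lid_seat [([379.8, 150.4], 0.93), ([381.3, 315.4], 0.7), ([479.5, 352.9], 0.63)]
top gate [([292.2, 227.5], 0.92)]
top gate_grip [([283.7, 223.8], 0.57)]
top mark [([304.5, 227.5], 0.43)]
top machine [([304.4, 226.7], 0.57), ([213.1, 234.3], 0.56)]
top loaf [([410.7, 227.6], 0.79)]
top tin [([287.5, 172.5], 0.73)]
top scraper [([262.6, 337.4], 0.98)]
wrist cam at [0.1043 0.571  0.374 ]
wrist hopper_rim []
wrist lid []
wrist lid_seat []
wrist gate []
wrist gate_grip []
wrist mark []
wrist machine []
wrist loaf []
wrist tin []
wrist scraper []
```

View pics/top0.png

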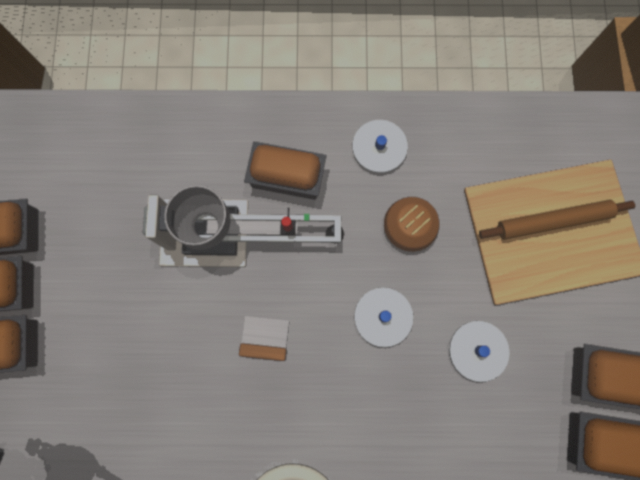

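View pics/side0.png

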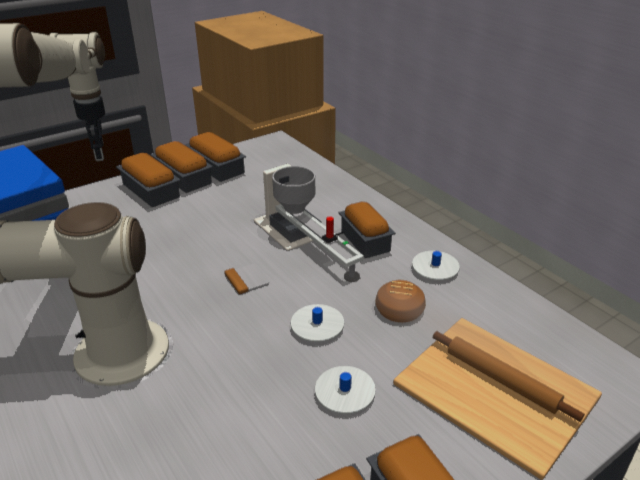

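View pics/wrist0.png

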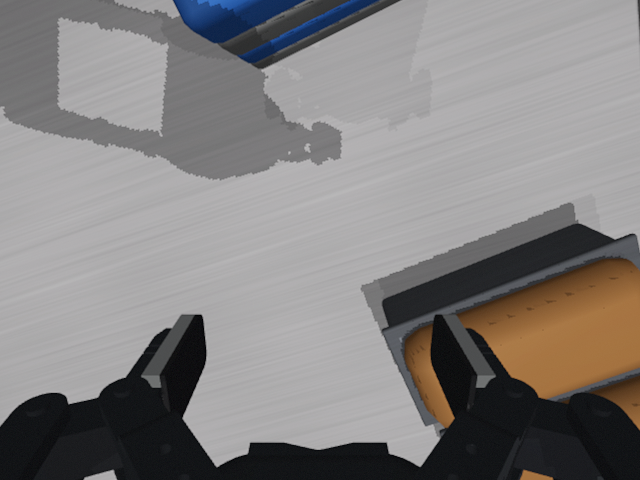

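```bash
cat > p.py <<'E'
from h import *
np.set_printoptions(precision=4,suppress=True)
dt=ctrl.get_image('top');ds=ctrl.get_image('side')
for n,a,b in [('A',(385,317),(318,322)),('B',(480,351),(345,390)),('C',(380,147),(436,266))]:
    p=atz(dt,a,0.015);q=atz(ds,b,0.015);print(n,p,q,np.hypot(*p[:2]),np.hypot(*q[:2]))
print('knobtri A',tri([(dt,(386,317)),(ds,(317.5,315))]))
# hopper rim ellipse by top pic
print('rim top',atz(dt,(196.5,218),.19),'side',atz(ds,(295,176.7),.19))
print('grip',atz(dt,(288,222),.138),atz(ds,(330,217.5),.138), 'tri113',tri([(dt,(283.7,223.8)),(ds,(328.4,226.9))]))
print('mark',atz(dt,(306.5,217),.07))
print('tin',atz(dt,(287.5,167),.1),'loaf',atz(dt,(411,224),.04),'scr',atz(dt,(264,338),0))
for a in [(340,216),(340,242),(230,217),(209,241)]: print('rail',atz(dt,a,.068))
from scipy.spatial.transform import Rotation as Ro
print(Ro.from_rotvec(ctrl.sense()['ee_rot']).as_matrix())
dw=ctrl.get_image('wrist');R=Ro.from_rotvec(ctrl.sense()['ee_rot']).as_matrix()
print('cam in tool', R.T@(-dw['R'].T@dw['t']-ctrl.sense()['eef_pos']),'camaxes in tool\n',dw['R']@R, dw['K'])
E
python3 p.py
python3 - <<'E'
import cv2
i=cv2.imread('pics/top0.png')
cv2.imwrite('pics/topcrop.png',cv2.resize(i[120:280,140:370],None,fx=3.4,fy=3.4,interpolation=cv2.INTER_CUBIC))
E
```

```text
A [ 0.4195 -0.2043  0.015 ] [ 0.423  -0.2031  0.015 ] 0.46663663421998824 0.46923223544929754
B [ 0.3455 -0.4137  0.015 ] [ 0.3453 -0.4158  0.015 ] 0.5390017821727386 0.5404643028607149
C [ 0.8213 -0.2004  0.015 ] [ 0.8224 -0.2061  0.015 ] 0.8454428454658743 0.8478678254279003
knobtri A [ 0.4194 -0.2043  0.0402]
rim top [0.6068 0.1899 0.19  ] side [0.6134 0.1819 0.19  ]
grip [0.6105 0.0093 0.138 ] [0.6151 0.0125 0.138 ] tri113 [0.6147 0.0203 0.1031]
mark [ 0.6368 -0.0276  0.07  ]
tin [0.7433 0.0145 0.1   ] loaf [ 0.628  -0.2649  0.04  ] scr [0.3725 0.0679 0.    ]
rail [ 0.6398 -0.1023  0.068 ]
rail [ 0.5808 -0.1021  0.068 ]
rail [0.6367 0.1432 0.068 ]
rail [0.5822 0.1877 0.068 ]
[[ 0.3173 -0.     -0.9483]
 [ 0.9483 -0.      0.3173]
 [-0.     -1.     -0.    ]]
cam in tool [-0.0003 -0.1177  0.0822] camaxes in tool
 [[ 1.      0.0002 -0.0009]
 [-0.0007 -0.3212 -0.947 ]
 [-0.0005  0.947  -0.3212]] [[395.798    0.     317.9958]
 [  0.     395.798  237.0567]
 [  0.       0.       1.    ]]
```

View pics/topcrop.png

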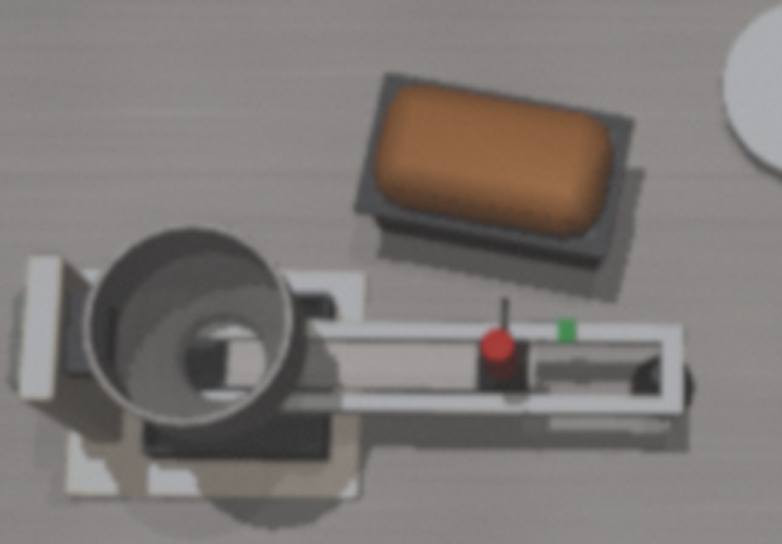

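Request:
servo_tool([
  [0,-2,0,0,-6.2,0,100],
  [0,-2,0,0,-6.2,0,100],
  [0,-2,0,0,-6.2,0,100],
  [-2.6,-0.2,-3.1,0,0,0,70],
  [-2.6,-0.2,-3.1,0,0,0,70],
  [-2.6,-0.2,-3.1,0,0,0,70],
  [-2.6,-0.2,-3.1,0,0,0,70],
  [-2.6,-0.2,-3.1,0,0,0,70],
  [-2.6,0,-3.1,0,0,0,70],
  [-2.6,0,-3.1,0,0,0,70],
  [-2.6,0,-3.1,0,0,0,70],
  [-2.6,0,-3.1,0,0,0,70],
])

```text
time_s: 2.8
eef_pos: [0.4696, 0.3144, 0.3304]
ee_rot: [-1.192, -1.238, 1.232]
wrist_force: [0.2, 0.4, -0.2]
grip_width: 0.0599
```

Request:
servo_tool([
  [-2.7,0,-3.0,0,0,0,70],
  [-2.7,0,-3.0,0,0,0,70],
  [-2.7,0,-3.0,0,0,0,70],
  [-2.5,0,-3.0,0,0,0,70],
  [-2.0,0,-2.0,0,0,0,70],
  [0,0,0,0,0,0,70],
])

```text
time_s: 3.3
eef_pos: [0.6229, 0.1809, 0.3296]
ee_rot: [-1.199, -1.233, 1.226]
wrist_force: [0.4, 0.5, -0.1]
grip_width: 0.0598
```

Run:
```python
from h import *
from scipy.spatial.transform import Rotation as Ro
np.set_printoptions(precision=4,suppress=True)
d=snap('wrist','w1.png');s=ctrl.sense();print(s['time_s'],s['eef_pos'],'\n',Ro.from_rotvec(s['ee_rot']).as_matrix(),s['dq'])
np.savez('w1.npz',K=d['K'],R=d['R'],t=d['t'])
for X in [(.607,.19,.19),(.613,.182,.19)]: print(proj(d,X))
r=ctrl.landmark_of('wrist','hopper_rim');print(r)
for x in r: print(atz(d,x['pixel'],.19))
```

```text
3.35 [0.6215 0.1826 0.3296] 
 [[-0.0276  0.003  -0.9996]
 [ 0.9996  0.0025 -0.0276]
 [ 0.0024 -1.     -0.0031]] [ 0.0587 -0.0404  0.0411  0.0242  0.0121  0.0198]
[332.7804 207.1861]
[320.5821 215.5264]
[{'pixel': [338.1, 218.0], 'confidence': 0.96}]
[0.6144 0.1939 0.19  ]
```

View pics/w1.png

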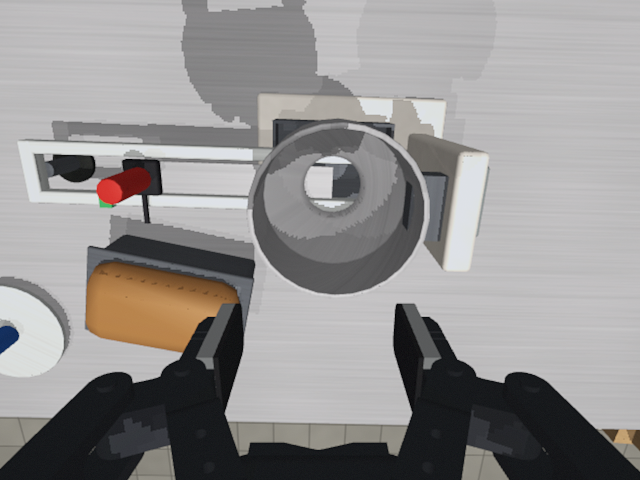

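```bash
cat > rim.py <<'E'
from h import *
from scipy.ndimage import map_coordinates
from scipy.optimize import least_squares
def fitcircle(d,c0,r,z,sign,w=.010,phi=(0,360),ring=0,it=4):
    """edge at radius r: sign*(d intensity/d radius) max; returns centre"""
    g=cv2.cvtColor(np.array(d['pixels']),cv2.COLOR_RGB2GRAY).astype(float)
    g=cv2.GaussianBlur(g,(0,0),0.8); c=np.array(c0,float)
    for k in range(it):
        ww=w/(1+k*.6)
        ths=np.radians(np.arange(*phi,3)); rs=np.arange(r-ww,r+ww,.00025); E=[]
        for th in ths:
            P=[proj(d,(c[0]+q*np.cos(th),c[1]+q*np.sin(th),z)) for q in rs]; P=np.array(P)
            if P.min()<1 or P[:,0].max()>638 or P[:,1].max()>478: continue
            v=map_coordinates(g,[P[:,1],P[:,0]],order=1)
            e=sign*np.gradient(v); i=e.argmax()
            if 0<i<len(rs)-1: E.append((th,rs[i],e[i]))
        E=np.array(E); 
        pts=np.c_[c[0]+E[:,1]*np.cos(E[:,0]),c[1]+E[:,1]*np.sin(E[:,0])]
        f=lambda p: np.hypot(pts[:,0]-p[0],pts[:,1]-p[1])-p[2]
        s=least_squares(f,[c[0],c[1],r],loss='soft_l1',f_scale=.0005); c=s.x[:2]
    return s.x, np.median(abs(f(s.x))),len(E)
E
python3 - <<'E'
from rim import *
np.set_printoptions(precision=4,suppress=True)
d=snap('wrist','w2.png');s=ctrl.sense();print(s['eef_pos'],s['ee_rot'])
print('inner',fitcircle(d,(.613,.192),.058,.19,+1,w=.006))
print('outer',fitcircle(d,(.613,.192),.062,.19,-1,w=.006))
d=ctrl.get_image('top')
print('top inner',fitcircle(d,(.608,.19),.058,.19,+1))
print('top outer',fitcircle(d,(.608,.19),.062,.19,-1))
d=ctrl.get_image('wrist')
# visual features
for px,z in [((108,191),.138),((100,204),.068)]: print(atz(d,px,z))
for px in [(19,141),(250,149),(26,201),(250,206)]: print('rail',atz(d,px,.068))
im=np.array(d['pixels'])[:,:,::-1]
cv2.imwrite('pics/w2c.png',cv2.resize(im[130:230,10:210],None,fx=4,fy=4,interpolation=cv2.INTER_CUBIC))
E
```

```text
[0.6195 0.1857 0.3302] [-1.1935 -1.2363  1.2283]
inner (array([0.6135, 0.1936, 0.058 ]), np.float64(0.0001438986466226408), 120)
outer (array([0.613 , 0.1937, 0.0609]), np.float64(0.00019315908152907346), 113)
top inner (array([0.6059, 0.1853, 0.0593]), np.float64(0.0006938229587833411), 81)
top outer (array([0.6137, 0.1953, 0.0624]), np.float64(0.0008722222961412285), 73)
[0.609  0.0192 0.138 ]
[ 0.6387 -0.0275  0.068 ]
rail [ 0.5803 -0.0942  0.068 ]
rail [0.5808 0.1214 0.068 ]
rail [ 0.638  -0.0995  0.068 ]
rail [0.6362 0.1201 0.068 ]
```

View pics/w2c.png

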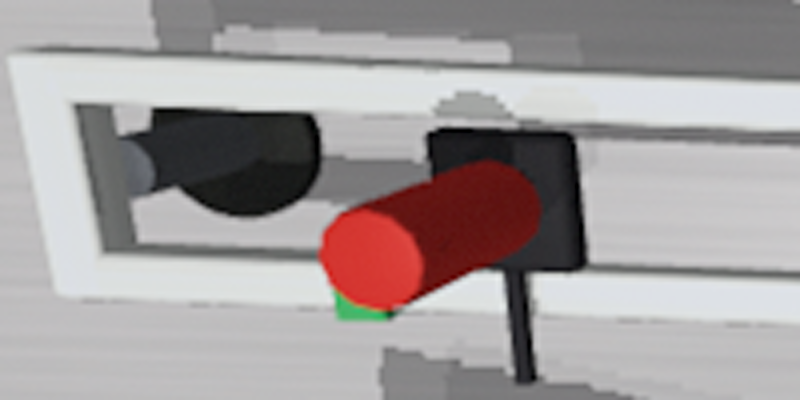

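Request:
servo_tool([
  [-3.5,0,1.8,0,0,0,70],
  [-3.5,0,1.8,0,0,0,70],
  [-3.5,0,1.8,0,0,0,70],
  [-3.5,0,1.8,0,0,0,70],
  [-3.5,0,1.8,0,0,0,70],
  [-3.3,1.5,1.7,0,0,0,70],
  [-3.2,2,1.6,0,0,0,70],
  [-3.2,2,1.6,0,0,0,70],
  [-3.2,2,1.6,0,0,0,70],
  [-3.2,2,1.6,0,0,0,70],
  [-3.2,2,1.6,0,0,0,70],
  [-1.5,2,1,0,0,0,70],
])

```text
time_s: 4.55
eef_pos: [0.4343, -0.1994, 0.1961]
ee_rot: [-1.196, -1.28, 1.253]
wrist_force: [0.6, 0.2, -0.1]
grip_width: 0.0596
```

Request:
servo_tool([
  [-0.3,2.5,0.6,0,0,0,70],
  [0,2,0.4,0,0,0,70],
  [0,0.5,0,0,0,0,70],
  [0,0,0,0,0,0,70],
])

```text
time_s: 4.88
eef_pos: [0.422, -0.2013, 0.1416]
ee_rot: [-1.192, -1.279, 1.253]
wrist_force: [0.6, -0.4, -0.2]
grip_width: 0.0596
```

Run:
```python
from rim import *
from scipy.spatial.transform import Rotation as Ro
np.set_printoptions(precision=4,suppress=True)
d=snap('wrist','w3.png');s=ctrl.sense();print(s['time_s'],s['eef_pos'],'\n',Ro.from_rotvec(s['ee_rot']).as_matrix())
print(proj(d,(.42,-.204,.018)))
for sg in (1,-1): print('disc',fitcircle(d,(.42,-.204),.066,.018,sg,w=.01)); print('knob',fitcircle(d,(.42,-.204),.013,.056,sg,w=.01))
```

```text
4.9333 [ 0.4223 -0.2012  0.1421] 
 [[-0.0728  0.023  -0.9971]
 [ 0.9973 -0.001  -0.0729]
 [-0.0026 -0.9997 -0.0229]]
[315.4382 230.5313]
disc (array([ 0.422 , -0.2005,  0.0675]), np.float64(0.0010929468477962542), 92)
knob (array([ 0.4172, -0.2012,  0.0136]), np.float64(0.0008065613628776107), 113)
disc (array([ 0.42  , -0.2009,  0.0655]), np.float64(0.00019838843415436597), 120)
knob (array([ 0.4186, -0.201 ,  0.011 ]), np.float64(0.0001610563844630878), 117)
```

View pics/w3.png

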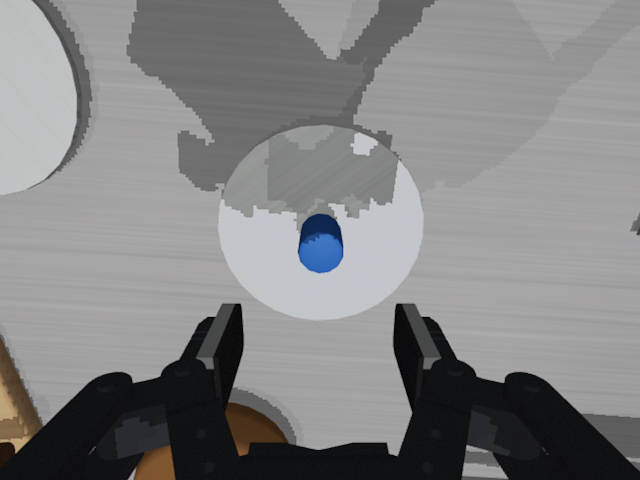

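```bash
cat > go.py <<'E'
from h import *
from scipy.spatial.transform import Rotation as Ro
np.set_printoptions(precision=3,suppress=True)
def plan(tgt,head=None,s=None):
    s=s or ctrl.sense();R=Ro.from_rotvec(s['ee_rot']).as_matrix()
    h=np.arctan2(R[1,0],R[0,0]) if head is None else np.radians(head)
    x=np.array([np.cos(h),np.sin(h),0]);y=np.array([0,0,-1.]);D=np.c_[x,y,np.cross(x,y)]
    dp=np.array(tgt)-s['eef_pos']
    print('t',round(s['time_s'],2),'pos',s['eef_pos'],'head',np.degrees(np.arctan2(R[1,0],R[0,0])),'tilt y',R[:,1],'w',s['grip_width'],'F',s['wrist_force'])
    print('shift cm in tool now',R.T@dp*100,'in levelled tool',D.T@dp*100,'turn deg',np.degrees(Ro.from_matrix(R.T@D).as_rotvec()))
E
python3 -c "
from go import *
plan((.4197,-.201,.05))"
```

```text
t 4.93 pos [ 0.422 -0.201  0.142] head 94.17756524933455 tilt y [ 0.023 -0.001 -1.   ] w 0.059920973569716166 F [-0.026  0.691  0.053]
shift cm in tool now [0.063 9.2   0.464] in levelled tool [0.039 9.208 0.253] turn deg [ 1.311  0.002 -0.151]
```

Request:
servo_tool([
  [0,2,0.1,1.3,0,-0.15,70],
  [0,2,0.1,0,0,0,70],
  [0,2,0.1,0,0,0,70],
  [0,1.0,0,0,0,0,70],
  [0,0.5,0,0,0,0,70],
  [0,0,0,0,0,0,70],
])

```text
time_s: 5.43
eef_pos: [0.4292, -0.2023, 0.0753]
ee_rot: [-1.19, -1.275, 1.272]
wrist_force: [-0.5, 0.2, -0.4]
grip_width: 0.06
```

```bash
python3 -c "
from go import *
snap('wrist','w4.png')
plan((.4197,-.201,.05))"
```

```text
t 5.48 pos [ 0.43  -0.203  0.076] head 94.70470893073461 tilt y [ 0.017 -0.013 -1.   ] w 0.05982943103601003 F [ 0.859 -0.004 -0.415]
shift cm in tool now [0.287 2.58  1.012] in levelled tool [0.249 2.599 0.972] turn deg [ 0.88   0.006 -0.836]
```

View pics/w4.png

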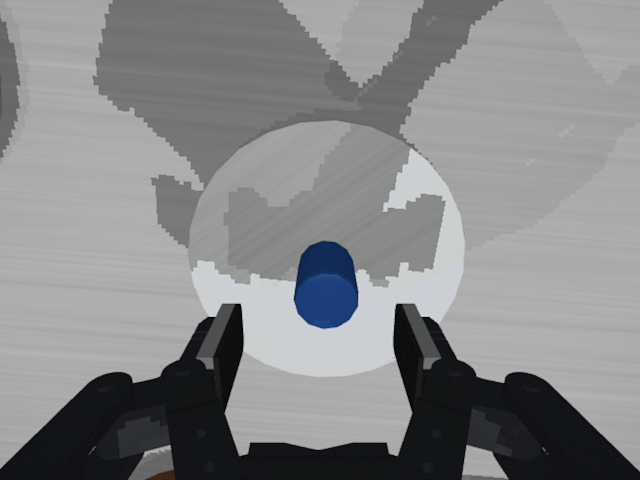

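Request:
servo_tool([
  [0.25,0,1.0,0.9,0,-0.8,70],
  [0,0,0,0,0,0,70],
  [0,0,0,0,0,0,70],
])

```text
time_s: 5.73
eef_pos: [0.4205, -0.202, 0.0791]
ee_rot: [-1.172, -1.27, 1.272]
wrist_force: [-0.3, 0.4, -0.1]
grip_width: 0.0602
```

```bash
python3 -c "
from go import *
plan((.4197,-.201,.05))"
```

```text
t 5.73 pos [ 0.421 -0.202  0.079] head 94.77262127134507 tilt y [ 0.002 -0.003 -1.   ] w 0.060204863378414665 F [-0.321  0.445 -0.119]
shift cm in tool now [0.119 2.908 0.08 ] in levelled tool [0.11  2.909 0.074] turn deg [ 0.108  0.    -0.18 ]
```

Request:
servo_tool([
  [0.1,0.8,0.1,0,0,-0.1,70],
  [0,0.8,0.1,0,0,0,70],
  [0,0.7,0.1,0,0,0,70],
  [0,0.4,0,0,0,0,70],
  [0,0,0,0,0,0,70],
])

```text
time_s: 6.15
eef_pos: [0.4178, -0.2022, 0.0508]
ee_rot: [-1.175, -1.271, 1.27]
wrist_force: [0.4, 0.0, 0.4]
grip_width: 0.0597
```

```bash
python3 -c "
from go import *
plan((.4197,-.201,.05))"
```

```text
t 6.15 pos [ 0.418 -0.202  0.051] head 94.71607431926024 tilt y [ 0.004 -0.003 -1.   ] w 0.0596894031123814 F [0.437 0.041 0.413]
shift cm in tool now [ 0.106  0.078 -0.203] in levelled tool [ 0.106  0.078 -0.204] turn deg [ 0.237  0.    -0.191]
```

Request:
servo_tool([
  [0.1,0,-0.2,0.2,0,-0.2,70],
  [0,0,0,0,0,0,50],
  [0,0,0,0,0,0,30],
  [0,0,0,0,0,0,20],
  [0,0,0,0,0,0,10],
  [0,0,0,0,0,0,10],
  [0,0,0,0,0,0,10],
], force=60)

```text
time_s: 6.73
eef_pos: [0.4196, -0.2005, 0.0501]
ee_rot: [-1.167, -1.27, 1.269]
wrist_force: [-0.1, 0.2, -1.0]
grip_width: 0.0244
```

```bash
python3 -c "
from go import *
snap('wrist','w5.png')
plan((.4197,-.201,.05))"
```

```text
t 6.78 pos [ 0.42 -0.2   0.05] head 94.72674853281231 tilt y [-0.001  0.002 -1.   ] w 0.02417256578313706 F [-1.254 -1.013 -1.081]
shift cm in tool now [-0.055  0.008 -0.011] in levelled tool [-0.055  0.008 -0.011] turn deg [-0.06   0.     0.109]
```

View pics/w5.png

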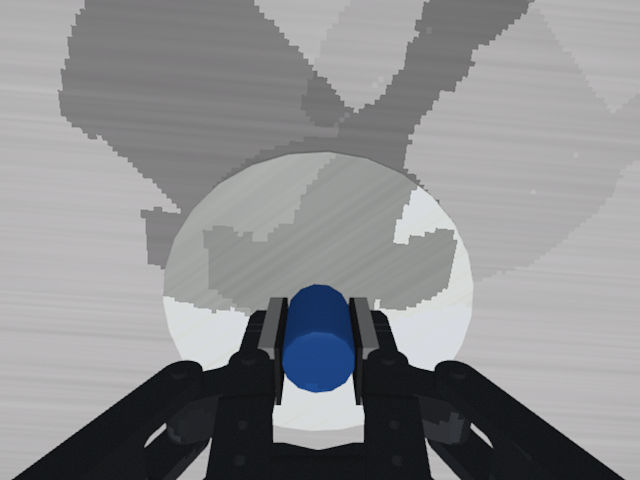

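Request:
servo_tool([
  [0,-0.5,0,0,0,0,10],
  [0,-1,0,0,0,0,10],
  [0,-2,0,0,0,0,10],
  [0,-2,0,0,0,0,10],
  [0,-2,0,0,0,0,10],
  [0,-2,0,0,0,0,10],
])

```text
time_s: 7.28
eef_pos: [0.415, -0.1968, 0.1452]
ee_rot: [-1.151, -1.266, 1.266]
wrist_force: [0.5, 0.3, -2.4]
grip_width: 0.0246
```

```bash
python3 -c "
from go import *
snap('wrist','w6.png')
plan((.613,.1937,.34),92)"
```

```text
t 7.33 pos [ 0.417 -0.199  0.15 ] head 94.730764449334 tilt y [-0.007  0.007 -1.   ] w 0.024403997626402663 F [ 3.638 -0.966 -0.271]
shift cm in tool now [ 37.629 -18.907 -22.609] in levelled tool [ 38.531 -19.037 -20.919] turn deg [-0.38   2.732  0.413]
```

View pics/w6.png

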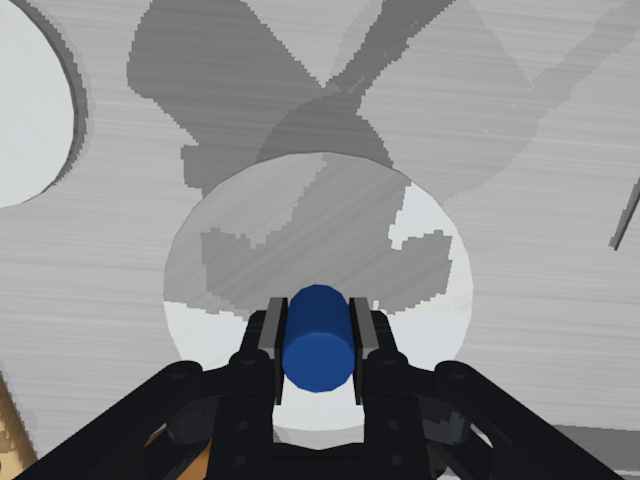

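Request:
servo_tool([
  [0,-3,0,0,0,0,10],
  [0,-3.5,0,0,0,0,10],
  [1,-3.5,0,0,0,0,10],
  [2,-3.0,-1,0,0,0,10],
  [2.5,-2.5,-1.5,0,0,0,10],
  [3,-2,-1.6,0,0,0,10],
  [3.2,-1,-1.7,0,0,0,10],
  [3.4,0,-1.8,0,0,0,10],
  [3.4,0,-1.8,0,0,0,10],
  [3.4,0,-1.8,0,0,0,10],
  [3.4,0,-1.8,0,0,0,10],
  [3,0,-1.6,0,0,0,10],
])

```text
time_s: 8.33
eef_pos: [0.5437, 0.1024, 0.348]
ee_rot: [-1.174, -1.263, 1.256]
wrist_force: [-0.5, -0.6, -3.7]
grip_width: 0.0245
```

```bash
python3 -c "
from go import *
plan((.613,.1937,.34),92)"
```

```text
t 8.33 pos [0.544 0.102 0.348] head 93.95148171028475 tilt y [ 0.002  0.004 -1.   ] w 0.024500811400717134 F [-0.458 -0.644 -3.708]
shift cm in tool now [ 8.627  0.843 -7.541] in levelled tool [ 8.882  0.796 -7.244] turn deg [0.107 1.951 0.212]
```

Request:
servo_tool([
  [2.2,0.2,-1.9,0,0,0,10],
  [2.2,0.2,-1.9,0,0,0,10],
  [2.0,0.2,-1.7,0,0,0,10],
  [1.4,0.2,-1.2,0,0,0,10],
  [0.5,0,-0.4,0,0,0,10],
  [0,0,0,0,0,0,10],
])

```text
time_s: 8.83
eef_pos: [0.6098, 0.2032, 0.3354]
ee_rot: [-1.164, -1.267, 1.265]
wrist_force: [0.1, -0.4, -3.2]
grip_width: 0.0244
```

```bash
python3 -c "
from go import *
snap('wrist','w7.png');snap('side','s7.png')
i=cv2.imread('pics/s7.png');cv2.imwrite('pics/s7c.png',cv2.resize(i[60:300,180:460],None,fx=2.5,fy=2.5))
plan((.6133,.1937,.27),92)"
```

```text
t 8.93 pos [0.609 0.202 0.336] head 94.43815818636999 tilt y [-0.004  0.005 -1.   ] w 0.024184841282960303 F [ 0.15  -0.146 -3.744]
shift cm in tool now [-0.865  6.565 -0.363] in levelled tool [-0.816  6.57  -0.375] turn deg [-0.212  2.439  0.29 ]
```

View pics/w7.png

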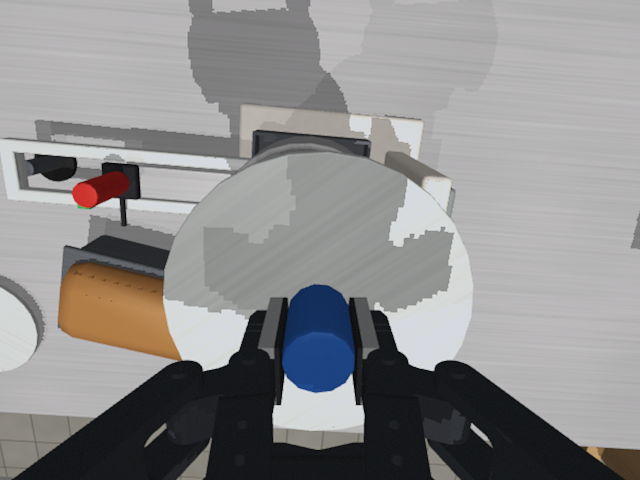

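View pics/s7c.png

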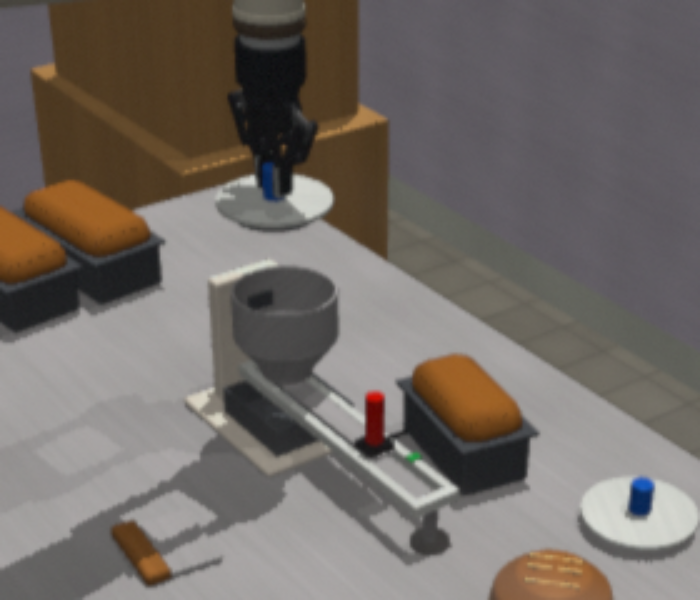

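Request:
servo_tool([
  [-0.8,1.5,-0.35,-0.2,2.4,0.3,10],
  [0,1.5,0,0,0,0,10],
  [0,0.5,0,0,0,0,10],
  [0,0,0,0,0,0,10],
  [0,0,0,0,0,0,10],
])

```text
time_s: 9.35
eef_pos: [0.6121, 0.1884, 0.3027]
ee_rot: [-1.199, -1.231, 1.231]
wrist_force: [0.3, 0.1, -3.1]
grip_width: 0.0244
```

Run:
```python
from go import *
from rim import fitcircle
d=snap('wrist','w8.png');s=ctrl.sense();p=s['eef_pos']
zt=p[2]-.05+.018
for ph in [(0,360),(100,280)]:
  print('disc cam',fitcircle(d,p[:2],.066,zt,-1,w=.006,phi=ph),'knob',fitcircle(d,p[:2],.013,p[2]+.006,-1,w=.006))
plan((.6133,.1937,.248),92)
```

```text
disc cam (array([0.613, 0.188, 0.065]), np.float64(0.00028590700649065715), 107) knob (array([0.611, 0.188, 0.012]), np.float64(0.0007271713908786441), 97)
disc cam (array([0.613, 0.188, 0.065]), np.float64(0.00019111529431954655), 57) knob (array([0.611, 0.188, 0.012]), np.float64(0.0007271713908786441), 97)
t 9.4 pos [0.612 0.188 0.303] head 91.63239358568123 tilt y [ 0.003 -0.002 -1.   ] w 0.02455230451035063 F [ 1.012 -0.007 -2.9  ]
shift cm in tool now [ 0.545  5.493 -0.1  ] in levelled tool [ 0.531  5.494 -0.12 ] turn deg [ 0.167 -0.367 -0.14 ]
```

View pics/w8.png

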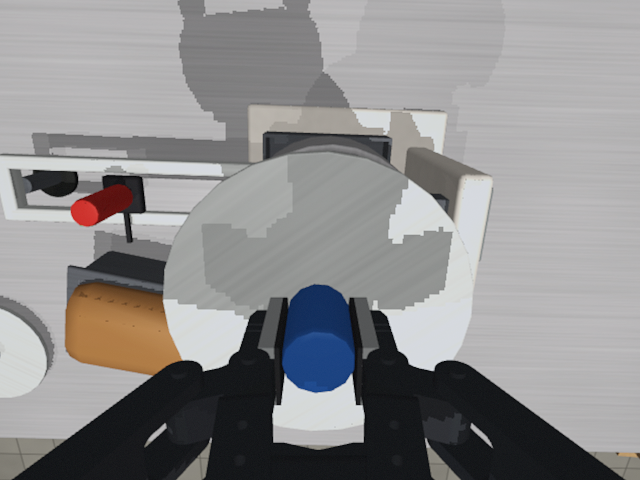

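Request:
servo_tool([
  [0.5,1.5,-0.05,0.15,0,-0.15,10],
  [0.1,1.5,0,0,0,0,10],
  [0,1.2,0,0,0,0,10],
  [0,0.5,0,0,0,0,10],
  [0,0,0,0,0,0,10],
  [0,0,0,0,0,0,10],
])

```text
time_s: 9.9
eef_pos: [0.6137, 0.1953, 0.2552]
ee_rot: [-1.198, -1.235, 1.226]
wrist_force: [-0.3, 0.1, -2.2]
grip_width: 0.0249
```

Run:
```python
from go import *
from rim import fitcircle
np.set_printoptions(precision=4,suppress=True)
d=snap('wrist','w9.png');s=ctrl.sense();p=s['eef_pos']
zt=p[2]-.05+.018
print('disc cam',fitcircle(d,p[:2],.066,zt,-1,w=.006))
plan((.6128,.1935,.2430),91.6)
snap('side','s9.png');snap('top','t9.png')
i=cv2.imread('pics/s9.png')[140:240,240:370];j=cv2.imread('pics/t9.png')[150:290,130:270]
cv2.imwrite('pics/s9c.png',cv2.resize(i,None,fx=6,fy=6,interpolation=cv2.INTER_CUBIC)); cv2.imwrite('pics/t9c.png',cv2.resize(j,None,fx=4,fy=4))
```

```text
disc cam (array([0.6143, 0.1947, 0.0654]), np.float64(0.00027444554953653943), 110)
t 9.95 pos [0.6137 0.1952 0.2552] head 91.61921045779961 tilt y [ 0.0052  0.0018 -1.    ] w 0.024027299918353437 F [-0.1667  0.1529 -3.7898]
shift cm in tool now [-0.1708  1.2215  0.1024] in levelled tool [-0.1688  1.2223  0.096 ] turn deg [0.2982 0.019  0.0973]
```

View pics/s9c.png

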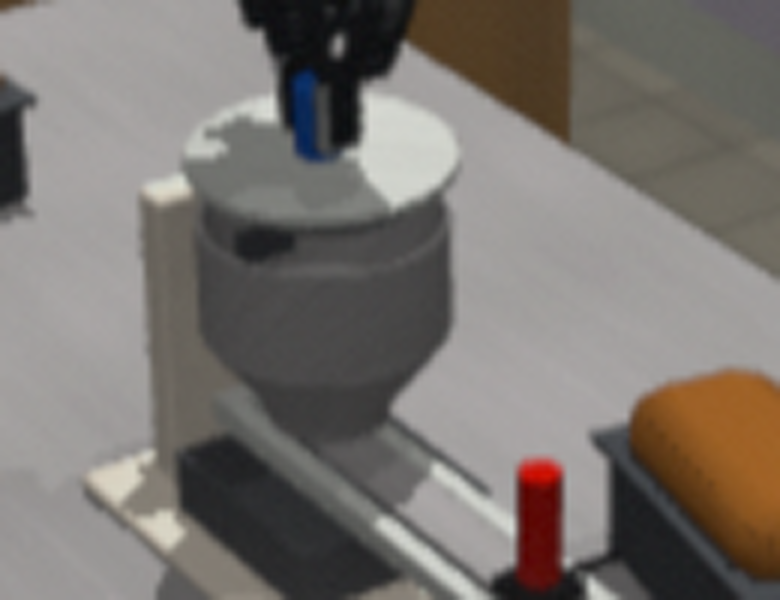

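View pics/t9c.png

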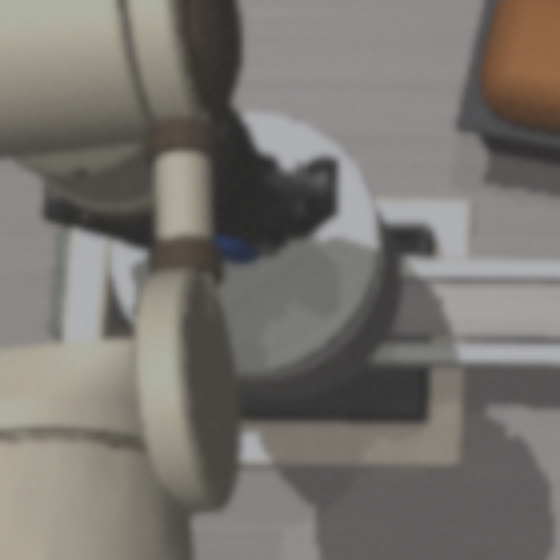

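Request:
servo_tool([
  [-0.17,0.4,0.1,0.3,0,0.1,10],
  [0,0.4,0,0,0,0,10],
  [0,0.3,0,0,0,0,10],
  [0,0,0,0,0,0,10],
  [0,0,0,0,0,0,10],
])

```text
time_s: 10.47
eef_pos: [0.6143, 0.1933, 0.2464]
ee_rot: [-1.2, -1.234, 1.227]
wrist_force: [0.7, 0.6, -2.8]
grip_width: 0.0241
```

Run:
```python
from go import *
np.set_printoptions(precision=4,suppress=True)
plan((.6128,.1935,.229),91.6)
```

```text
t 10.47 pos [0.6143 0.1933 0.2464] head 91.60109007834254 tilt y [ 0.0053  0.0003 -1.    ] w 0.024115168995732565 F [ 0.6994  0.5573 -2.8462]
shift cm in tool now [0.0257 1.7397 0.1627] in levelled tool [0.026  1.7405 0.1535] turn deg [0.3035 0.0011 0.0085]
```

Request:
servo_tool([
  [0,0,0.2,0.4,0,0,10],
  [0,0.3,0.03,0.1,0,0,10],
  [0,0.3,0.03,0,0,0,10],
  [0,0,0,0,0,0,10],
])

```text
time_s: 10.8
eef_pos: [0.6116, 0.1932, 0.2401]
ee_rot: [-1.193, -1.227, 1.231]
wrist_force: [0.2, 0.7, -3.3]
grip_width: 0.0246
```

Run:
```python
from go import *
np.set_printoptions(precision=4,suppress=True)
plan((.6128,.1935,.229),91.6)
```

```text
t 10.8 pos [0.6116 0.1932 0.2401] head 91.60158553827144 tilt y [-0.0039  0.0001 -1.    ] w 0.024618616371625858 F [ 0.1849  0.7437 -3.3483]
shift cm in tool now [ 0.0235  1.1107 -0.1255] in levelled tool [ 0.0238  1.1112 -0.1212] turn deg [-0.2229  0.0016  0.0142]
```

Request:
servo_tool([
  [0.02,0.2,-0.1,-0.2,0,0,10],
  [0,0.3,0,0,0,0,10],
  [0,0.3,0,0,0,0,10],
  [0,0,0,0,0,0,10],
])

```text
time_s: 11.13
eef_pos: [0.6126, 0.1935, 0.2311]
ee_rot: [-1.196, -1.23, 1.23]
wrist_force: [0.2, -0.4, -3.2]
grip_width: 0.0244
```

Run:
```python
from go import *
np.set_printoptions(precision=4,suppress=True)
plan((.6128,.1935,.228),91.6)
print(ctrl.sense()['moment'])
```

```text
t 11.13 pos [0.6126 0.1935 0.2311] head 91.6033029988626 tilt y [-0.0002  0.0002 -1.    ] w 0.024382606632005293 F [ 0.1991 -0.4308 -3.1937]
shift cm in tool now [-0.0007  0.3085 -0.0193] in levelled tool [-0.0006  0.3085 -0.0193] turn deg [-0.0087  0.0033  0.0126]
[ 0.0572 -0.016  -0.0661]
```

Request:
servo_tool([
  [0,0.2,0,0,0,0,10],
  [0,0.15,0,0,0,0,10],
  [0,0.05,0,0,0,0,10],
  [0,0,0,0,0,0,10],
])

```text
time_s: 11.47
eef_pos: [0.6129, 0.1935, 0.2283]
ee_rot: [-1.196, -1.231, 1.229]
wrist_force: [0.3, -0.3, -3.6]
grip_width: 0.0246
```

Run:
```python
from go import *
np.set_printoptions(precision=4,suppress=True)
plan((.6128,.1935,.228),91.6)
print(ctrl.sense()['moment'])
```

```text
t 11.47 pos [0.6129 0.1935 0.2283] head 91.6077212158611 tilt y [ 0.0009  0.0004 -1.    ] w 0.024588044410407354 F [ 0.2989 -0.3439 -3.6126]
shift cm in tool now [-0.0029  0.0251  0.0084] in levelled tool [-0.0029  0.0251  0.0084] turn deg [0.0521 0.0077 0.0202]
[-0.0505 -0.0205  0.0044]
```

Request:
servo_tool([
  [0,0.1,0,0,0,0,10],
  [0,0.05,0,0,0,0,10],
])

```text
time_s: 11.63
eef_pos: [0.6131, 0.1936, 0.2282]
ee_rot: [-1.197, -1.232, 1.229]
wrist_force: [-1.6, 0.4, -0.1]
grip_width: 0.0247
```

Request:
servo_tool([
  [0,0.05,0,0,0,0,10],
  [0,0.03,0,0,0,0,10],
])

```text
time_s: 11.8
eef_pos: [0.6132, 0.1936, 0.2281]
ee_rot: [-1.197, -1.232, 1.228]
wrist_force: [-1.7, 0.0, 1.4]
grip_width: 0.0245
```

Request:
servo_tool([
  [0,0,0,0,0,0,33],
  [0,0,0,0,0,0,40],
  [0,0,0,0,0,0,50],
  [0,0,0,0,0,0,60],
])

```text
time_s: 12.13
eef_pos: [0.6144, 0.1937, 0.2283]
ee_rot: [-1.2, -1.235, 1.226]
wrist_force: [-0.4, 0.6, -0.8]
grip_width: 0.0507
```

Run:
```python
from go import *
from rim import fitcircle
np.set_printoptions(precision=4,suppress=True)
d=snap('wrist','w10.png')
plan((.6128,.1935,.30),91.6)
print(fitcircle(d,(.613,.1937),.066,.196,-1,w=.006))
```

```text
t 12.18 pos [0.6143 0.1937 0.2283] head 91.60891131610852 tilt y [ 0.006   0.0009 -1.    ] w 0.05119664637542489 F [-0.4827 -0.2826 -0.084 ]
shift cm in tool now [-0.0122 -7.1669  0.1117] in levelled tool [-0.0176 -7.1661  0.1551] turn deg [0.3468 0.0088 0.0438]
(array([0.6137, 0.1931, 0.0655]), np.float64(0.00014381449136663393), 111)
```

View pics/w10.png

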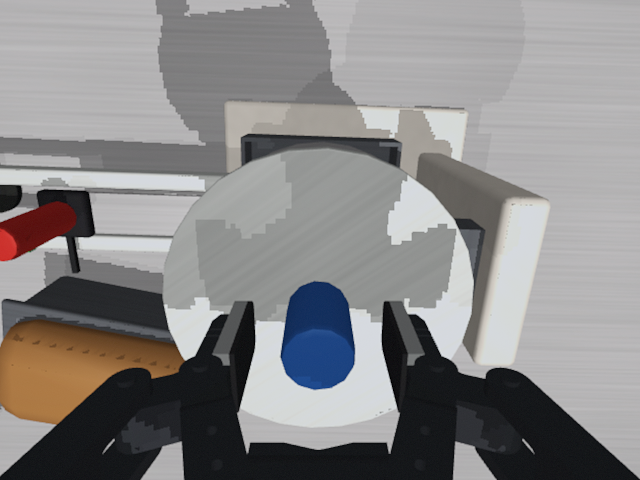

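Request:
servo_tool([
  [0,-1,0.1,0.3,0,0,65],
  [0,-1.5,0,0,0,0,70],
  [0,-2,0,0,0,0,70],
  [0,-2,0,0,0,0,70],
  [0,-2,0,0,0,0,70],
  [-1,-1,0,0,0,0,70],
  [-1,0,0,0,0,0,70],
  [0,0,0,0,0,0,70],
])

```text
time_s: 12.85
eef_pos: [0.6134, 0.1719, 0.3302]
ee_rot: [-1.195, -1.23, 1.231]
wrist_force: [-0.5, -0.6, -0.8]
grip_width: 0.0595
```

Run:
```python
from go import *
from rim import fitcircle
np.set_printoptions(precision=4,suppress=True)
d=snap('wrist','w11.png');snap('side','s11.png')
i=cv2.imread('pics/s11.png')[140:280,240:400]
cv2.imwrite('pics/s11c.png',cv2.resize(i,None,fx=4,fy=4,interpolation=cv2.INTER_CUBIC))
plan((.612,.0137,.26),91.6)
print(fitcircle(d,(.613,.1937),.066,.196,-1,w=.006),proj(d,(.613,.1937,.196)))
for l in ['gate','gate_grip','mark','hopper_rim','lid_seat']:
    for c in ['wrist']: print(l,ctrl.landmark_of(c,l))
```

```text
t 12.95 pos [0.6129 0.1731 0.3291] head 91.68944329250989 tilt y [-0.0021  0.0009 -1.    ] w 0.05994828490694995 F [ 0.4366 -0.5269  0.302 ]
shift cm in tool now [-15.9408   6.8984   0.5506] in levelled tool [-15.9351   6.9125   0.5401] turn deg [-0.1194  0.0895  0.0546]
(array([0.6138, 0.193 , 0.0655]), np.float64(0.00018168312766833616), 115) [351.4073 233.0967]
gate [{'pixel': [155.5, 187.2], 'confidence': 0.59}]
gate_grip [{'pixel': [138.5, 195.8], 'confidence': 0.65}]
mark [{'pixel': [345.7, 226.2], 'confidence': 0.24}]
hopper_rim []
lid_seat [{'pixel': [20.9, 334.9], 'confidence': 0.91}, {'pixel': [350.5, 232.4], 'confidence': 0.85}]
```

View pics/w11.png

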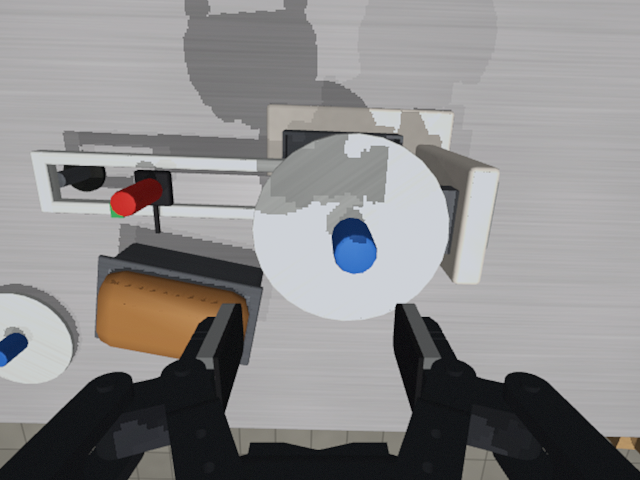

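View pics/s11c.png

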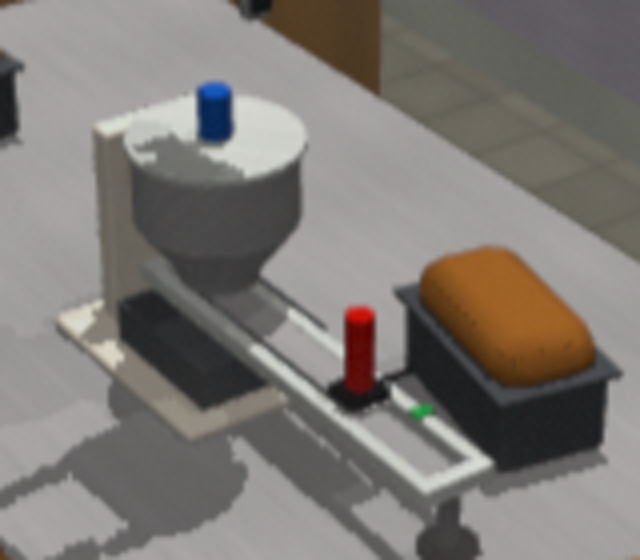

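Request:
servo_tool([
  [-2.5,0,0,0,0,0,70],
  [-2.8,0,0,0,0,0,70],
  [-2.8,0,0,0,0,0,70],
  [-2.6,0.5,0,0,0,0,70],
  [-2.2,1,0,0,0,0,70],
  [-1.5,1,0,0,0,0,70],
  [-1,1,0,0,0,0,70],
  [0,0.5,0,0,0,0,70],
  [0,0,0,0,0,0,70],
])

```text
time_s: 13.95
eef_pos: [0.616, 0.0177, 0.2814]
ee_rot: [-1.182, -1.231, 1.239]
wrist_force: [0.7, 0.8, 0.1]
grip_width: 0.0596
```

Run:
```python
from go import *
from rim import fitcircle
np.set_printoptions(precision=4,suppress=True)
d=snap('wrist','w12.png');np.savez('w12.npz',**{k:d[k] for k in('K','R','t','pixels')})
plan((.612,.0137,.26),91.6)
print(proj(d,(.612,.0137,.138)))
for l in ['gate','gate_grip','mark']: print(l,ctrl.landmark_of('wrist',l))
```

```text
t 14.0 pos [0.6161 0.0179 0.2818] head 92.17464692042203 tilt y [-0.0096  0.0026 -1.    ] w 0.059910017965973436 F [ 0.2442 -0.1031 -1.0091]
shift cm in tool now [-0.4121  2.1832  0.4026] in levelled tool [-0.41    2.1805  0.4193] turn deg [-0.545   0.5754  0.1643]
[312.6568 224.7863]
gate [{'pixel': [486.2, 194.9], 'confidence': 0.27}]
gate_grip [{'pixel': [313.9, 218.7], 'confidence': 0.6}, {'pixel': [312.1, 201.9], 'confidence': 0.6}]
mark []
```

View pics/w12.png

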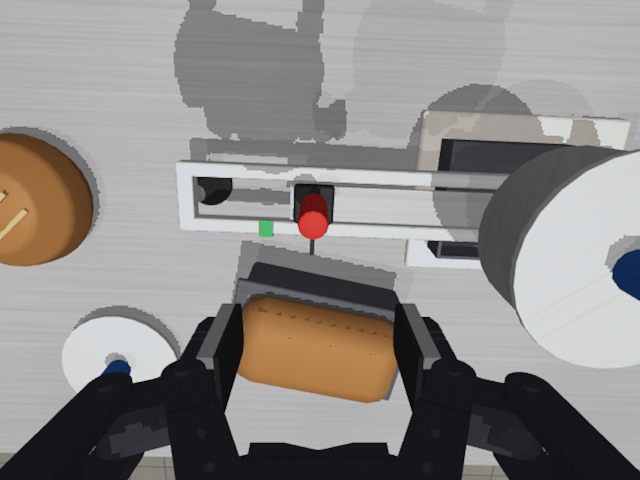

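Run:
```python
from go import *
np.set_printoptions(precision=4,suppress=True)
d=dict(np.load('w12.npz'))
im=d['pixels'].astype(int);r,g,b=im[...,0],im[...,1],im[...,2]
G=(g>r+40)&(g>b+30);G[:,:200]=0;ys,xs=np.nonzero(G);print('green',xs.mean(),ys.mean(),xs.min(),xs.max(),ys.min(),ys.max(),atz(d,(xs.mean(),ys.mean()),.070))
Rd=(r>190)&(g<80)&(b<80);Rd[:,:280]=0;Rd[:,350:]=0;ys,xs=np.nonzero(Rd);print('redtop',xs.mean(),ys.mean(),xs.min(),xs.max(),ys.min(),ys.max(),atz(d,((xs.min()+xs.max())/2,ys.max()-(xs.max()-xs.min())/2),.138))
print('pointer',[ (y,im[y,304:322].sum(1).tolist()) for y in (241,245,249,252)])
px=[atz(d,(312.3,247),.070)];print(px)
for a in [(178,161),(430,171),(180,230),(400,237)]: print('rail',atz(d,a,.068))
i=im[150:270,165:365].astype(np.uint8)[:,:,::-1];cv2.imwrite('pics/w12c.png',cv2.resize(i,None,fx=4,fy=4,interpolation=cv2.INTER_NEAREST))
```

```text
green 265.5 228.0 259 272 220 236 [ 0.6364 -0.0273  0.07  ]
redtop 312.66722972972974 224.97297297297297 299 326 212 238 [0.6118 0.0136 0.138 ]
pointer [(241, [555, 555, 554, 557, 563, 500, 307, 166, 175, 155, 422, 549, 558, 557, 553, 556, 555, 555]), (245, [548, 545, 548, 547, 557, 468, 223, 166, 169, 156, 451, 559, 546, 542, 543, 542, 542, 543]), (249, [524, 524, 522, 523, 534, 447, 220, 165, 169, 219, 447, 546, 552, 553, 551, 550, 549, 551]), (252, [469, 469, 465, 470, 481, 381, 155, 170, 168, 217, 449, 536, 524, 521, 523, 523, 520, 520])]
[array([0.6525, 0.014 , 0.07  ])]
rail [ 0.5815 -0.0997  0.068 ]
rail [0.5822 0.1104 0.068 ]
rail [ 0.6415 -0.1024  0.068 ]
rail [0.6411 0.0911 0.068 ]
```

View pics/w12c.png

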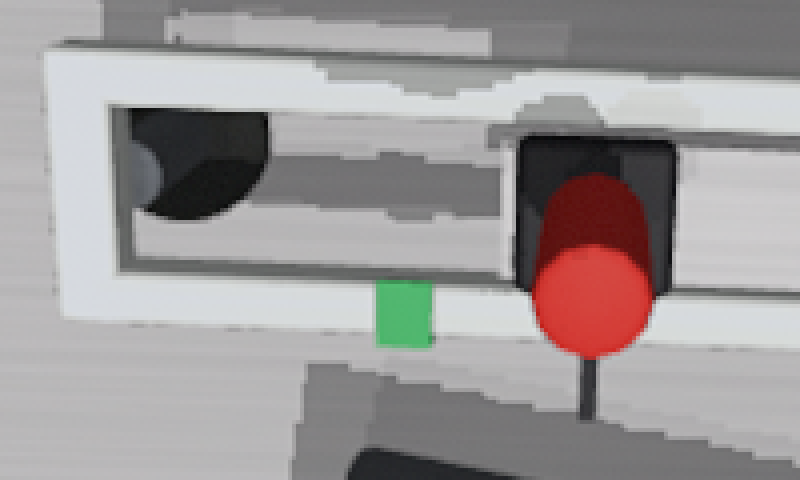

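Request:
servo_tool([
  [-0.2,1.5,0.2,-0.5,0,0.15,70],
  [-0.2,2,0.2,0,0,0,70],
  [0,2,0.1,0,0,0,70],
  [0,2,0.1,0,0,0,70],
  [0,1,0,0,0,0,70],
  [0,0,0,0,0,0,70],
])

```text
time_s: 14.65
eef_pos: [0.6156, 0.0191, 0.2036]
ee_rot: [-1.201, -1.256, 1.237]
wrist_force: [-0.9, 0.4, 0.4]
grip_width: 0.0596
```

Run:
```python
from go import *
plan((.6118,.0137,.119),92)
```

```text
t 14.65 pos [0.616 0.019 0.204] head 92.67854035394915 tilt y [ 0.018 -0.002 -1.   ] w 0.059558416708178144 F [-0.909  0.356  0.361]
shift cm in tool now [-0.497  8.451  0.558] in levelled tool [-0.523  8.458  0.402] turn deg [ 1.015  0.68  -0.138]
```

Request:
servo_tool([
  [-0.5,0,0.5,1.0,0.6,-0.15,70],
  [0,1,0,0,0,0,70],
  [0,1,0,0,0,0,70],
  [0,0.5,0,0,0,0,70],
  [0,0,0,0,0,0,70],
])

```text
time_s: 15.07
eef_pos: [0.6131, 0.0139, 0.181]
ee_rot: [-1.196, -1.24, 1.234]
wrist_force: [-0.8, 0.4, 0.4]
grip_width: 0.0601
```

Run:
```python
from go import *
snap('wrist','w13.png')
plan((.6118,.0137,.119),92)
```

```text
t 15.12 pos [0.613 0.014 0.181] head 92.09818440809862 tilt y [ 0.006 -0.001 -1.   ] w 0.05989084736979916 F [-0.248  0.819 -0.253]
shift cm in tool now [-0.008  6.246  0.178] in levelled tool [-0.015  6.247  0.141] turn deg [ 0.333  0.098 -0.059]
```

View pics/w13.png

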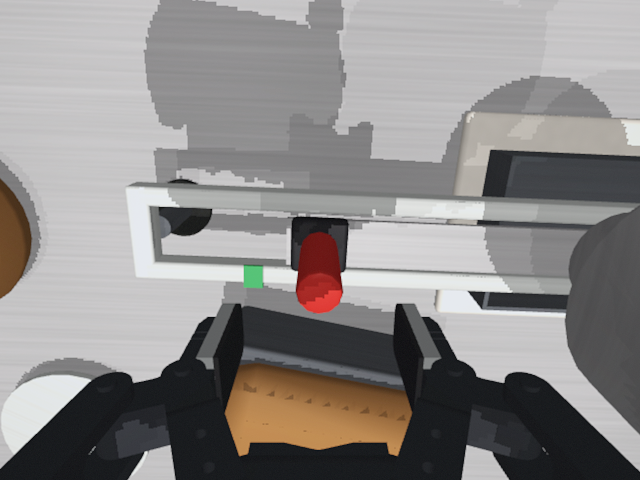

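Request:
servo_tool([
  [0,1,0.15,0.3,0,-0.05,70],
  [0,1.2,0.05,0,0,0,70],
  [0,1.2,0.05,0,0,0,70],
  [0,1,0,0,0,0,70],
  [0,0.8,0,0,0,0,70],
  [0,0.5,0,0,0,0,70],
  [0,0,0,0,0,0,70],
])

```text
time_s: 15.7
eef_pos: [0.6103, 0.0138, 0.1181]
ee_rot: [-1.191, -1.236, 1.236]
wrist_force: [-0.2, 0.7, -0.2]
grip_width: 0.0601
```

Run:
```python
from go import *
snap('wrist','w14.png')
plan((.6118,.0137,.119),92)
```

```text
t 15.75 pos [0.61  0.014 0.119] head 92.0967614663927 tilt y [-0.  0. -1.] w 0.05986159712834749 F [-0.814  0.862 -0.972]
shift cm in tool now [-0.015 -0.046 -0.135] in levelled tool [-0.015 -0.046 -0.135] turn deg [-0.006  0.097  0.003]
```

View pics/w14.png

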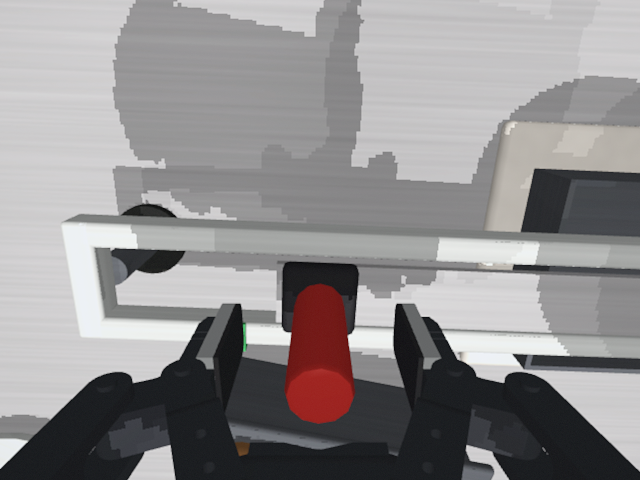

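Centred on the grip; close.

Request:
servo_tool([
  [0,0,-0.13,0,0,0,45],
  [0,0,0,0,0,0,25],
  [0,0,0,0,0,0,15],
  [0,0,0,0,0,0,5],
  [0,0,0,0,0,0,5],
  [0,0,0,0,0,0,5],
  [0,0,0,0,0,0,5],
], force=90)

```text
time_s: 16.33
eef_pos: [0.6128, 0.0143, 0.12]
ee_rot: [-1.193, -1.238, 1.235]
wrist_force: [-0.6, 1.3, -2.1]
grip_width: 0.02
```

Run:
```python
from go import *
snap('wrist','w15.png')
np.set_printoptions(precision=4,suppress=True)
plan((.6118,-.0275,.119),92)
```

```text
t 16.38 pos [0.6128 0.0143 0.12  ] head 92.10919585280867 tilt y [ 0.0023  0.0004 -1.    ] w 0.020278617572906676 F [-0.4346  0.313  -2.2274]
shift cm in tool now [-4.1731  0.0945  0.2495] in levelled tool [-4.1735  0.0965  0.2414] turn deg [0.1324 0.1092 0.019 ]
```

View pics/w15.png

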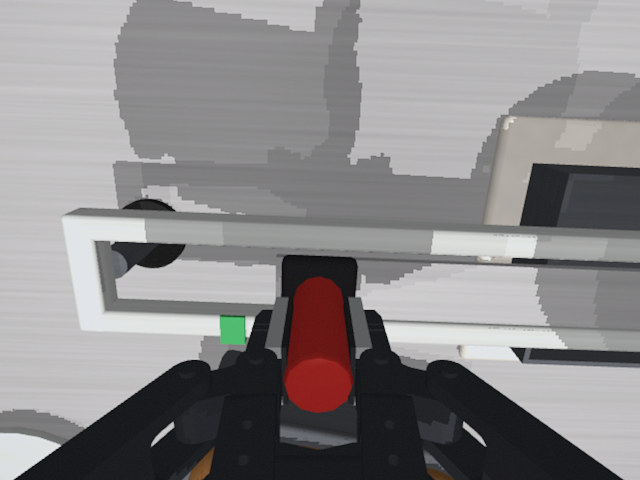

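Request:
servo_tool([
  [-0.5,0,0.02,0,0,0,5],
  [-0.6,0,0.02,0,0,0,5],
  [-0.6,0,0.02,0,0,0,5],
  [-0.6,0,0.02,0,0,0,5],
  [-0.6,0,0.02,0,0,0,5],
  [-0.5,0,0.02,0,0,0,5],
])

```text
time_s: 16.88
eef_pos: [0.6125, -0.0128, 0.1199]
ee_rot: [-1.182, -1.247, 1.229]
wrist_force: [0.7, 8.5, -0.8]
grip_width: 0.0204
```

Run:
```python
from go import *
np.set_printoptions(precision=4,suppress=True)
plan((.6125,-.0272,.12),92)
```

```text
t 16.88 pos [ 0.6125 -0.0128  0.1199] head 92.33921657512799 tilt y [ 0.0023  0.0123 -0.9999] w 0.020368861856216124 F [ 0.7355  8.5054 -0.8244]
shift cm in tool now [-1.4375 -0.0236  0.0632] in levelled tool [-1.438  -0.0058  0.0547] turn deg [0.1598 0.3382 0.6999]
```

Request:
servo_tool([
  [-0.5,0,0.02,0.1,0.1,0.3,5],
  [-0.5,0,0.02,0,0.1,0.2,5],
  [-0.3,0,0,0,0,0.1,5],
  [0,0,0,0,0,0,5],
])

```text
time_s: 17.22
eef_pos: [0.6125, -0.0204, 0.1199]
ee_rot: [-1.183, -1.244, 1.229]
wrist_force: [0.9, 8.0, -1.6]
grip_width: 0.02
```

```bash
cat > chk.py <<'E'
from go import *
import sys
np.set_printoptions(precision=4,suppress=True)
n=sys.argv[1]
d=snap('wrist',n+'.png')
plan((.6125,-.0272,.12),92)
im=np.array(d['pixels']).astype(int);r,g,b=im[...,0],im[...,1],im[...,2]
G=(g>r+40)&(g>b+30);ys,xs=np.nonzero(G);print('green',len(xs),xs.min(),xs.max(),ys.min(),ys.max(),'L',atz(d,(xs.min(),ys.mean()),.07),'R',atz(d,(xs.max()+1,ys.mean()),.07)) if len(xs) else print('no green')
s=snap('side',n+'s.png');i=np.array(s['pixels'])[190:290,290:410,::-1];cv2.imwrite('pics/'+n+'sc.png',cv2.resize(i,None,fx=6,fy=6,interpolation=cv2.INTER_CUBIC))
t=snap('top',n+'t.png');i=np.array(t['pixels'])[180:260,240:370,::-1];cv2.imwrite('pics/'+n+'tc.png',cv2.resize(i,None,fx=6,fy=6,interpolation=cv2.INTER_CUBIC))
E
python3 chk.py w16
```

```text
t 17.27 pos [ 0.6125 -0.0201  0.12  ] head 92.2479852309134 tilt y [ 0.0011  0.0118 -0.9999] w 0.01994456785869342 F [ 1.7074  8.3911 -1.2255]
shift cm in tool now [-0.7134 -0.0124  0.0297] in levelled tool [-0.7136 -0.004   0.0266] turn deg [0.0884 0.2475 0.6743]
no green
```

View pics/w16.png

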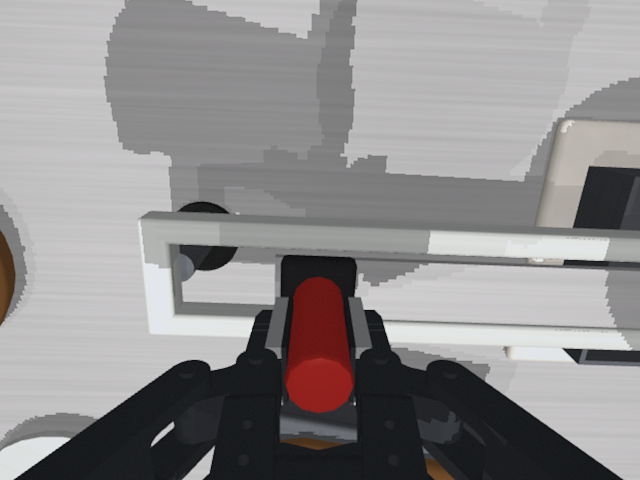

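View pics/w16sc.png

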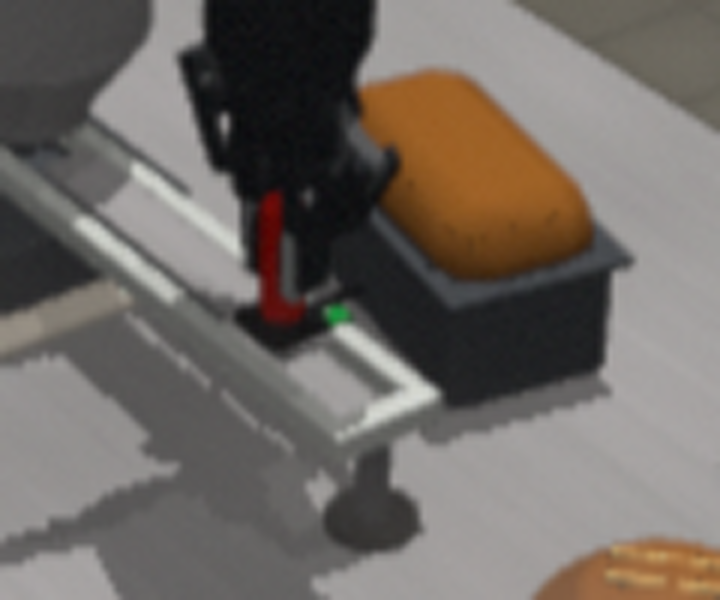

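View pics/w16tc.png

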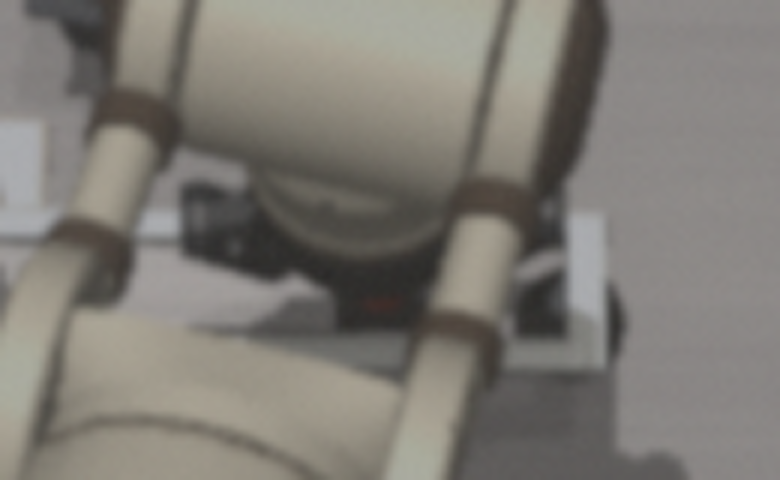

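Request:
servo_tool([
  [-0.5,0,0.02,0,0.1,0.3,5],
  [-0.5,0,0.02,0,0.1,0.3,5],
  [-0.3,0,0,0,0,0.2,5],
  [-0.3,0,0,0,0,0.2,5],
])

```text
time_s: 17.7
eef_pos: [0.6124, -0.0278, 0.1199]
ee_rot: [-1.186, -1.242, 1.231]
wrist_force: [-0.3, 10.4, -0.1]
grip_width: 0.0202
```

```bash
python3 chk.py w17; python3 -c "
from go import *
plan((.6125,-.0268,.12),92)"
```

```text
t 17.75 pos [ 0.6124 -0.0279  0.1199] head 92.20559594890894 tilt y [ 0.0014  0.0072 -1.    ] w 0.02024032120480694 F [-0.5833  8.9276 -0.1262]
shift cm in tool now [ 0.0727 -0.0059 -0.0079] in levelled tool [ 0.0727 -0.0064 -0.0076] turn deg [0.0957 0.2052 0.4107]
no green
t 17.85 pos [ 0.612 -0.028  0.12 ] head 92.2053902226129 tilt y [ 0.001  0.007 -1.   ] w 0.020092020852722697 F [-0.037  9.713 -0.297]
shift cm in tool now [ 0.102 -0.006 -0.009] in levelled tool [ 0.102 -0.006 -0.009] turn deg [0.096 0.205 0.41 ]
```

View pics/w17sc.png

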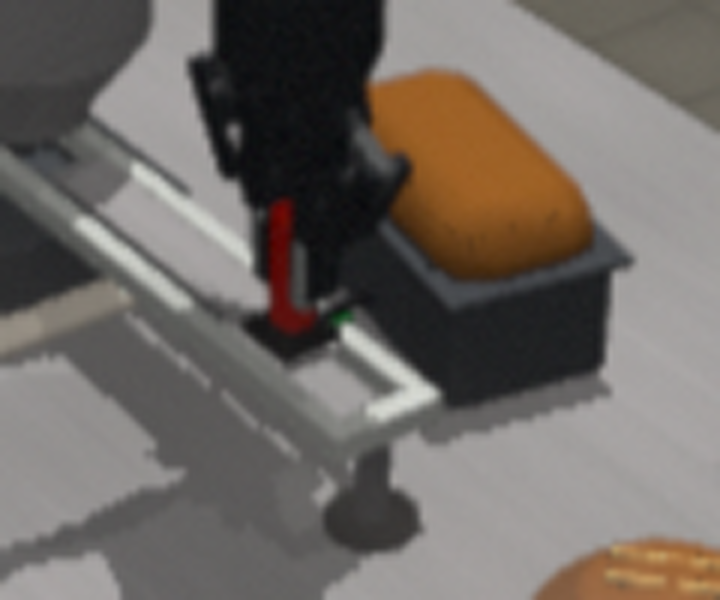

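Run:
```python
import cv2
for n in ('w15','w17'):
    i=cv2.imread(f'pics/{n}.png')[195:365,50:400]
    cv2.imwrite(f'pics/{n}z.png',cv2.resize(i,None,fx=2.2857,fy=2.2857,interpolation=cv2.INTER_NEAREST))
```

```text
(no output)
```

View pics/w15z.png

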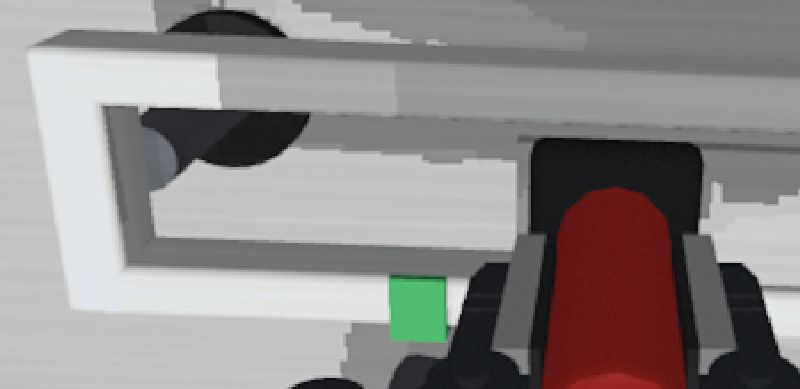

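View pics/w17z.png

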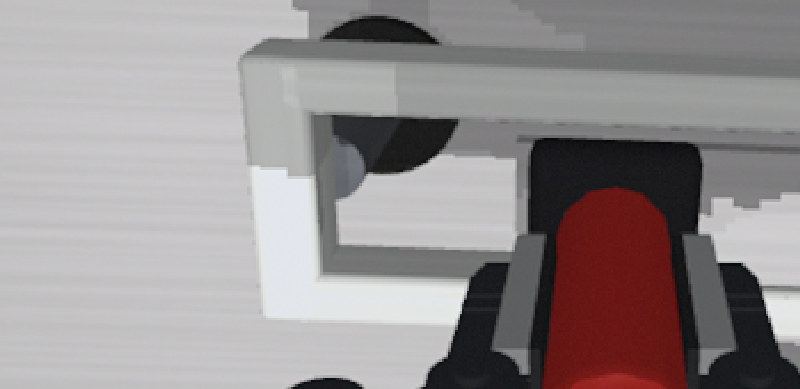

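```bash
cat > m.py <<'E'
from go import *
np.set_printoptions(precision=4,suppress=True)
import math
d=ctrl.get_image('wrist'); p=ctrl.sense()
print(p['eef_pos'])
# reconstruct camera for w15 pose from tool-camera extrinsics
R=Ro.from_rotvec(p['ee_rot']).as_matrix(); Rc=d['R']@R; tc=d['R']@p['eef_pos']+d['t']  # Xc=Rc Xt+tc
def cam(pos,rv):
    Rt=Ro.from_rotvec(rv).as_matrix(); A=Rc@Rt.T; return dict(K=d['K'],R=A,t=tc-A@np.array(pos))
def head(h,ty):
    h=math.radians(h); y=np.array(ty)/np.linalg.norm(ty); x=np.array([math.cos(h),math.sin(h),0]); x-=y*(x@y); x/=np.linalg.norm(x)
    return Ro.from_matrix(np.c_[x,y,np.cross(x,y)]).as_rotvec()
c15=cam((.6128,.0143,.12),head(92.109,(.0023,.0004,-1)))
c17=cam((.6124,-.0279,.1199),head(92.2056,(.0014,.0072,-1)))
f=lambda x,y:(50+x/2.2857,195+y/2.2857)
for n,c,pts in [('15',c15,{'blockL':(531,160,.078),'blockR':(703,160,.078),'gL':(389,308,.069),'gR':(447,308,.069),'inner':(125,267,.068),'outer':(70,308,.068),'outtop':(30,52,.068)}),
  ('17',c17,{'blockL':(530,160,.078),'blockR':(702,160,.078),'inner':(320,275,.068),'outer':(263,318,.068),'outtop':(242,62,.068)})]:
    for k,(x,y,z) in pts.items(): print(n,k,atz(c,f(x,y),z))
E
python3 m.py
```

```text
[ 0.6125 -0.0278  0.12  ]
15 blockL [ 0.5981 -0.0024  0.078 ]
15 blockR [0.5969 0.0304 0.078 ]
15 gL [ 0.6373 -0.0333  0.069 ]
15 gR [ 0.6369 -0.0209  0.069 ]
15 inner [ 0.63   -0.0889  0.068 ]
15 outer [ 0.6404 -0.1022  0.068 ]
15 outtop [ 0.5831 -0.1009  0.068 ]
17 blockL [ 0.5976 -0.0445  0.078 ]
17 blockR [ 0.5965 -0.0117  0.078 ]
17 inner [ 0.6298 -0.0895  0.068 ]
17 outer [ 0.6407 -0.1024  0.068 ]
17 outtop [ 0.5831 -0.1015  0.068 ]
```

Request:
servo_tool([
  [-0.2,0,0,0,0,0.2,5],
  [-0.28,0,0,0,0,0.2,5],
])

```text
time_s: 18.07
eef_pos: [0.6125, -0.0283, 0.1199]
ee_rot: [-1.186, -1.243, 1.232]
wrist_force: [-0.5, 9.6, 0.4]
grip_width: 0.0199
```

```bash
python3 chk.py w18; python3 -c "
from go import *
for i in range(3): ctrl.get_image('top')
plan((.6125,-.027,.12),92)"
```

```text
t 18.12 pos [ 0.6124 -0.0284  0.12  ] head 92.2555799845208 tilt y [ 0.0014  0.0072 -1.    ] w 0.020045667223832133 F [ 1.1671 10.7177  0.4348]
shift cm in tool now [ 0.1212 -0.0031 -0.0104] in levelled tool [ 0.1212 -0.004  -0.0098] turn deg [0.0952 0.2552 0.4084]
no green
t 18.37 pos [ 0.612 -0.028  0.12 ] head 92.25159453894454 tilt y [ 0.001  0.007 -1.   ] w 0.020275728218044235 F [-1.045  9.473  0.521]
shift cm in tool now [ 0.143 -0.005 -0.01 ] in levelled tool [ 0.143 -0.006 -0.009] turn deg [0.095 0.251 0.404]
```

View pics/w18sc.png

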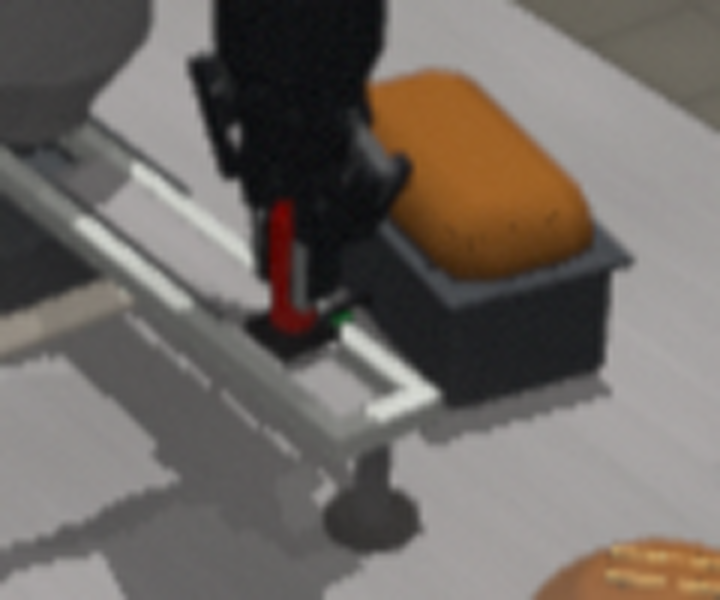

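View pics/w18s.png

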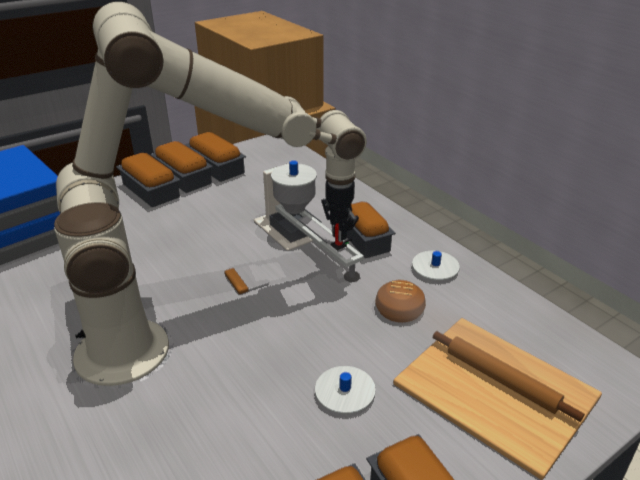

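Request:
servo_tool([
  [-0.05,0,0,0,0,0.2,5],
  [-0.15,0,0,0,0,0.2,5],
])

```text
time_s: 18.53
eef_pos: [0.6125, -0.0264, 0.1199]
ee_rot: [-1.186, -1.243, 1.233]
wrist_force: [0.8, 9.5, -0.0]
grip_width: 0.0198
```

```bash
python3 -c "
from go import *
np.set_printoptions(precision=4,suppress=True)
for i in range(4): ctrl.get_image('top'); print(ctrl.sense()['eef_pos'])
plan((.6125,-.027,.12),92)"
```

```text
[ 0.6125 -0.0263  0.12  ]
[ 0.6125 -0.0263  0.1199]
[ 0.6125 -0.0263  0.12  ]
[ 0.6124 -0.0263  0.1199]
t 18.73 pos [ 0.6124 -0.0263  0.1199] head 92.28713574714124 tilt y [ 0.0017  0.007  -1.    ] w 0.02004004436425866 F [ 0.1586  8.5569 -1.4065]
shift cm in tool now [-0.0684 -0.0065 -0.0024] in levelled tool [-0.0685 -0.006  -0.0027] turn deg [0.112  0.2867 0.3976]
```

```bash
python3 chk.py w19
python3 - <<'E'
import cv2
i=cv2.imread('pics/w19.png')[195:365,50:400]
cv2.imwrite('pics/w19z.png',cv2.resize(i,None,fx=2.2857,fy=2.2857,interpolation=cv2.INTER_NEAREST))
i=cv2.imread('pics/w19s.png')[220:270,320:380]
cv2.imwrite('pics/w19zs.png',cv2.resize(i,None,fx=11,fy=11,interpolation=cv2.INTER_CUBIC))
from go import *
s=ctrl.get_image('side')
for y in (-.0271,-.0265): print(proj(s,(.637,y,.07)),proj(s,(.6525,y,.07)))
E
```

```text
t 18.78 pos [ 0.6125 -0.0263  0.12  ] head 92.28372145442361 tilt y [ 0.0017  0.007  -1.    ] w 0.020387897759943468 F [0.2438 8.3828 0.1298]
shift cm in tool now [-0.086  -0.0053  0.0003] in levelled tool [-0.0861 -0.0047 -0.0001] turn deg [0.1144 0.2833 0.3976]
no green
[344.607 241.978] [349.035 240.15 ]
[344.476 241.878] [348.904 240.052]
```

View pics/w19z.png

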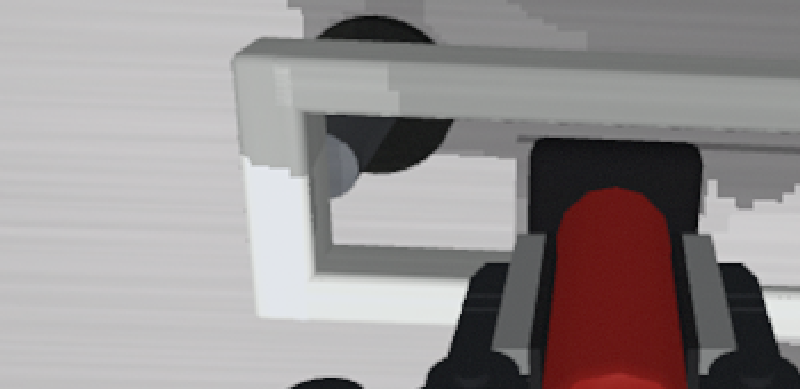

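View pics/w19zs.png

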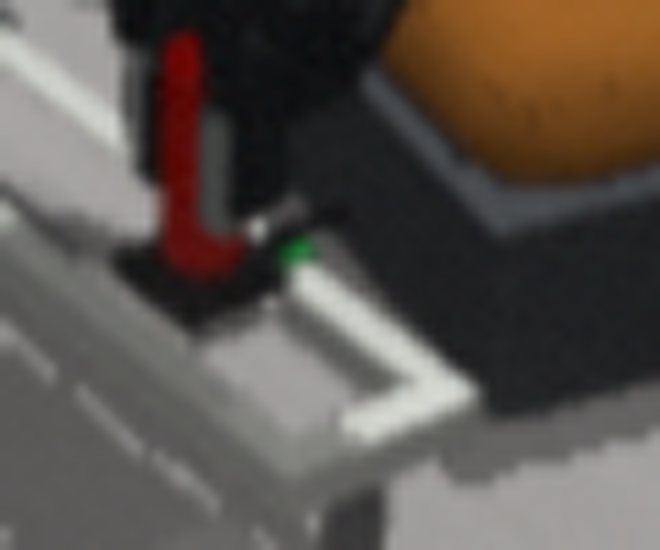

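```bash
python3 -c "
from go import *
print(ctrl.sense()['eef_pos'],ctrl.sense()['time_s'],ctrl.sense()['grip_width']); print(ctrl.sign_off())"
```

```text
[ 0.612 -0.026  0.12 ] 18.9333 0.019858685860242465
the job is handed in; nothing more can be done
None
```

The lid is on the hopper, and the gate is open at the green mark with the gripper still holding it. I handed the job in at 18.9 s.

**Lid:** I took the lid nearest the base, about 0.47 m away, and lowered it into the hopper mouth until its weight came off the wrist (the push was about 1.4 N). I let go of it while the gate was still shut. A circle fit put the lid's centre within about 1 mm of the rim's centre, and the side picture showed it seated and level.

**Gate:** I gripped the red grip at about 113 mm height with 90 N. I pulled it out about 40.6 mm by the tool's position and held it there. The arm stayed steady over the last 0.4 s of readings, with 8–9 N of spring load on it.

**Last checks:**
- **Pull distance:** my estimates of the mark's distance ran from 40.1 to 41.2 mm. A rough pixel-scale estimate of the gate's travel was lower, about 39–40 mm. I put the pointer within about 1 mm of the mark's middle, or 2 mm on that low reading.
- **Side view:** the pointer lies over the green clip. The gripper hid the clip from the wrist camera and the arm hid it from the top camera, so neither could confirm this at the end.
- **Grip tilt:** the gripper stands about 0.4° off vertical under the spring load. I left it that way.
- **Other things on the bench:** the loaf, tin and scraper looked undisturbed in the last full side picture. I did not measure them again.

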